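Feed a valve block through the chute flap

TASK

Using only the fingers to push, and without picking it up, slide the aluminium valve block across the deck of the feed station into line with the hanging flap, then push it along the guide rail and through the flap until it drops down the chute into the catch tray. Draw the fingers back out so that the flap swings fully shut behind it. Leave the bush, the pin and the wrench on the bench where they are.

Things in the scene. Friction and masses are not known exactly. Their poses are not given: they have to be found in the camera images.
- station: Fixed feed station of sheet steel. Origin on the bench (z=0) under the middle of the flap opening; x = feed direction (about world -y, within 0.2 rad), y about away from the robot, z up; numbers below are in this frame, mm. Level deck, top at z=75: x=-240 to -55, y=-150 to +35, then a narrow lane up to x=+40. No lip on the robot's side (y=-150) or at the entry end (x=-240).
- rail (a point): On the deck's top at the rail's inner face, entry end (-240, 27, 75). The straight guide rail, 20 high above the deck, runs along the far side of the lane, inner face y=+27, from x=-240 to +40. Opposite is a short guide, also 20 high, inner face y=-27, x=-25 to +40, flared open to (-57, -53) as a lead-in. The lane is thus 54 wide, its centre line y=0.
- gate (a point): Point on the deck's top in the middle of the flap opening (0, 0, 75); axes as the station's. Two cheek plates (x=-20 to +20, outside y=-38 and y=+38) rise beside it to z=123, 48 above the deck, and carry the flap; nothing but the flap spans between them.
- flap (a joint): Angle (rad) of the sheet-metal gravity flap: 0 = hanging shut; opens only inward (lower edge swings to +x) up to 2.2. About 40 g, no spring or latch: the block pushes it open, it falls shut by itself. Hinge 42 mm above the deck at x=0. U-shaped: a plate 50 wide, 14 to 38 mm below the hinge, hung from two side ears 56 apart; between them upright fingers may follow the block to 10 mm past the hinge.
- flap_edge (a point): Middle of the flap's lower edge, 38 mm below the hinge, 4 mm above the deck when shut.
- tray (a point): Middle of the catch tray's floor (220, 0, 8). The deck ends at x=+40; from there a ramp, with a slick white plastic liner that begins at x=0, 45 degrees and then 20 degrees steep, between side walls 68 apart and 68 high, leads down to this open-topped tray (floor x=154 to 286).
- block: Aluminium valve block, dark bores on top, 90 long (its x) x 50 wide (y) x 26 high mm, about 0.32 kg; origin: centre of its underside. Starts flat on the wide deck, on the robot's side of the lane, its x within 0.4 rad of the feed direction. Goes through lengthwise, 2 mm spare each side. When its rear end reaches about the hinge line (x=-5 to +8) it overbalances at the deck's end and slides down the ramp.
- bush: Bystander: steel bush standing on the bench behind the guide rail, 56 mm outside, 34 bore, 45 high; origin at the centre of its underside.
- wrench: Bystander: steel wrench about 160 mm long lying on the bench behind the guide rail; origin at its underside, x along it.
- pin: Bystander: steel headed pin 18 mm thick, 55 high, head 28 mm, standing on the bench on the robot's side of the chute; origin at the centre of its underside.
There are look-alikes about, which are no part of the job. What is meant by the block is not yellow, and is the larger of those in its own colour.

How it is judged:
On the way, in this order (a step that is already met when the one before it is completed fails the run):
1. the block, in the lane, has pushed the flap open and is passing under it (value of joint flap above 0.5 rad and x of block in the frame of station between -0.045 and 0.06 m and y of block in the frame of station between -0.015 and 0.015 m and z of block in the frame of station below 0.085 m), for 0.1 s.
2. the block has gone down the chute (x of block in the frame of station between 0.12 and 0.28 m and y of block in the frame of station between -0.03 and 0.03 m and z of block in the frame of station below 0.04 m), for 0.2 s.
At the end, for the whole second after the job is handed in: The block lies at rest in the chute or catch tray (its origin 120 to 280 mm past the flap, within 30 mm of the centre line, less than 40 mm above the bench) and the flap hangs shut (within 0.06 rad) and still, with the fingers out of it (all of step 2 and value of joint flap below 0.06 rad and linear speed of block below 0.02 m/s and velocity of joint flap between -0.1 and 0.1 rad/s); the robot touches nothing.
It fails at once if the block is lifted (underside more than 20 mm above the deck's top) (z of block in the frame of station above 0.095 m).
It fails at once if the block falls off the deck before the flap (x of block in the frame of station below 0.02 m and z of block in the frame of station below 0.06 m).
It fails at once if the bush is moved more than 20 mm or knocked over (distance of bush from where it was at the start of the episode above 0.02 m or angle between bush's own z axis and vertical above 0.5 rad).
It fails at once if the wrench is moved more than 20 mm or knocked over (distance of wrench from where it was at the start of the episode above 0.02 m or angle between wrench's own z axis and vertical above 0.5 rad).
It fails at once if the pin is moved more than 20 mm or knocked over (distance of pin from where it was at the start of the episode above 0.02 m or angle between pin's own z axis and vertical above 0.5 rad).
It also fails if it takes over 51 s, if anything falls off the work surface, if the arm or the gripper's body presses on something with over 40 N, if the wrist force passes 120 N, or if a joint passes its speed limit or range.

ROBOT

A 6-joint arm with a two-finger parallel gripper is mounted at the origin on the work surface. World frame = base frame: x ahead of the robot, y to its left, z up, the work surface at z = 0. Lengths are in m, angles in rad, forces in N, time in s.
With the tool pointing down it reaches from about 0.375 to 0.9 m from the base axis. Payload 3.1 kg.
Tool frame: the origin (TCP) lies between the finger pads; the fingertips stand 25 mm ahead of it and the grasp point (between the pads) lies 6 mm ahead of it; y points along the fingers, x is the direction in which the jaws open and shut, and the axes are right-handed (so a half turn about y gives the same grasp; the last joint's range is limited). The gripper opens to 87 mm and grips with 3 to 60 N. Pads are 19 mm wide; open, the fingers measure 117 mm over their backs; the gripper's body (75 mm by 190 mm) begins 51 mm behind the grasp point.
Start: joints at [1.014, 0.527, 1.433, -0, 1.181, -0.178], TCP at [0.231, 0.581, 0.248] pointing down, gripper open.
Joint ranges: [-3.08, 3.08], [-0.75, 2.2], [0.22, 2.44], [-1.43, 4.57], [0, 2.65], [-2.85, 2.85]. Speed limits (rad/s): [2.79, 2.79, 3.14, 3.14, 3.14, 3.14].

INTERFACE

Orientations are given as a unit quaternion [x, y, z, w].
In Python, from rig import robot gives the robot as it stands.
- The arm moves only by the tool carry_out, never from a script. Its argument "moves" is a list of rows, each a list of 7 numbers: the opening, from 0 (shut) to 1 (fully open), then the shift along the tool's x, y, z in cm, then the turn, a rotation vector about the tool's x, y, z in rad. In form: [[grip, x, y, z, rx, ry, rz], ...]. A call has 1 to 20 rows; each row is the pose to reach, as a shift and turn from the pose commanded when the call began, along the tool's axes at that moment; what a row does not reach only later rows make up. A row lasts 1/10 s, in which the tool goes at most 50 mm and 8.59 degrees, less where a joint would pass 70% of its speed; a pose out of reach is approached as far as the arm can. A call with a gripper value outside its range is refused whole. The fingers move at their own pace and stop on an object; "force" is the grip in N (left out, the last holds). Time passes only in rows, so rows that repeat a pose let the fingers close. It gives the time, the measured TCP pose, the force and the opening at its end, in the units of the state.
- robot.get_obs(): the state, without advancing time (a new reading comes with each control period).
- robot.camera(name): name is "scene" or "top" or "wrist"; returns the picture (400x640x3 uint8, red, green, blue); there is no depth.
- robot.camera_params(name): a dict with "fx", "fy", "cx", "cy" (pixels), "extrinsics" (4x4, takes a point from camera to world coordinates); the wrist camera has in their place "mount" (4x4, takes a point from camera to tool coordinates, whose origin is the TCP and whose axes are the tool frame's). Camera axes: x right, y down, z forward; pixel columns grow to the right and rows downward; lengths in m; the calibration is good to about 2 mm. The wrist camera is an equidistant fisheye: a pixel r from the principal point sees the ray r / f radians off the axis. A picture is of the moment at which its call begins: read the wrist's pose just before it. camera_params takes no time and is no camera call.
- robot.hand_in(): hands the job in, once; it reports no verdict.
The state is a dict: "time": time; "q": joint angles; "joint_velocities": joint speeds; "joint_torque": joint torques, N m; "position": TCP position; "tool_rot": TCP orientation; "ft_force": force on the tool from outside, world axes, zero at the start; "moment": the same for the moment, N m; "grip_width": finger opening in m.
Only numpy, scipy, OpenCV 4.12 (cv2) and the standard library are available. Lean on these libraries where they do the work, as an engineer would, in place of code of your own. Each camera call takes 0.05 s, during which the arm holds its last target.

## Working session

There is one attempt and no reset: what is moved stays moved. The work goes in short steps, Python scripts to look and compute and a tool call to move; the robot and the scene stay as the last step left them, time stands still between calls to the robot, and variables do not carry over. Pictures are saved under pics/ and viewed, and the job is handed in when it is done.

Besides the shell and the picture viewer there is one more tool, called after "Emit:" as name(argument=value, ...) on one line, values as JSON. carry_out: Moves the arm, as the interface text tells. Its arguments: {"type":"object","properties":{"moves":{"type":"array"},"force":{"type":"number"}},"required":["moves"]}

```bash
ls; mkdir -p pics; python3 - <<'E'
from rig import robot
import cv2
for n in ("scene","top","wrist"):
    o=robot.get_obs()
    im=robot.camera(n); cv2.imwrite(f"pics/{n}0.png",im[:,:,::-1])
    print(n,{k:(v.round(4).tolist() if hasattr(v,'round') and hasattr(v,'tolist') else v) for k,v in robot.camera_params(n).items()})
print(o)
E
```

```text
pics
scene {'fx': 373.80733744288705, 'fy': 373.80733744288705, 'cx': 318.212799803866, 'cy': 203.5824841016209, 'extrinsics': [[0.6605, 0.3798, -0.6476, 0.9968], [0.7507, -0.3436, 0.5642, -0.3533], [-0.0082, -0.8589, -0.5121, 0.4511], [0.0, 0.0, 0.0, 1.0]]}
top {'fx': 409.78612169494136, 'fy': 409.78612169494136, 'cx': 312.8685186546862, 'cy': 188.95507488775428, 'extrinsics': [[-0.0276, -0.9793, 0.2006, 0.3884], [-0.9996, 0.0265, -0.0081, 0.0255], [0.0026, -0.2007, -0.9796, 0.9521], [0.0, 0.0, 0.0, 1.0]]}
wrist {'fx': 309.70691628693146, 'fy': 309.70691628693146, 'cx': 318.4584051459165, 'cy': 201.56778350778492, 'mount': [[1.0, 0.001, 0.0002, -0.0001], [0.0, -0.2661, 0.9639, -0.1374], [0.0011, -0.9639, -0.2661, 0.0733], [0.0, 0.0, 0.0, 1.0]]}
{'time': 0.1, 'q': array([ 1.01350308e+00,  5.28389593e-01,  1.43378887e+00,  1.88264817e-05,
        1.18138753e+00, -1.78444452e-01]), 'joint_velocities': array([ 7.82888209e-04, -1.91527449e-03, -1.87086503e-03,  2.24115250e-04,
        5.03159634e-05,  2.15622273e-03]), 'joint_torque': array([-3.59914270e-05, -4.40986705e+01, -1.77150947e+01,  6.34800503e-02,
        5.34526678e-02, -3.74446722e-05]), 'position': array([0.23076206, 0.58017687, 0.24665469]), 'tool_rot': array([ 0.58548162,  0.39626705, -0.39754753, -0.58492705]), 'ft_force': array([0.40569804, 0.17028528, 0.63489952]), 'moment': array([-0.02689683,  0.01469224, -0.01721117]), 'grip_width': 0.08738762064841271}
```

View pics/scene0.png

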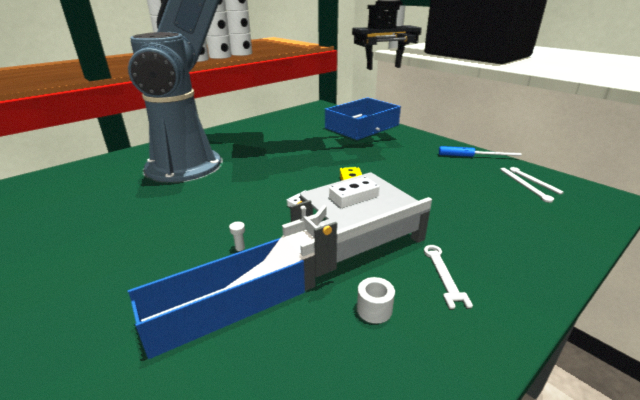

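View pics/top0.png

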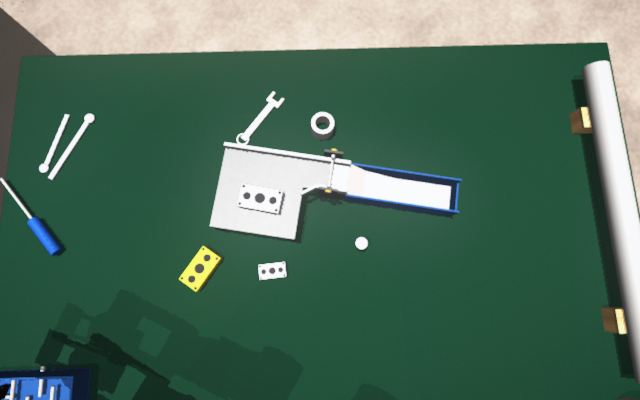

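View pics/wrist0.png

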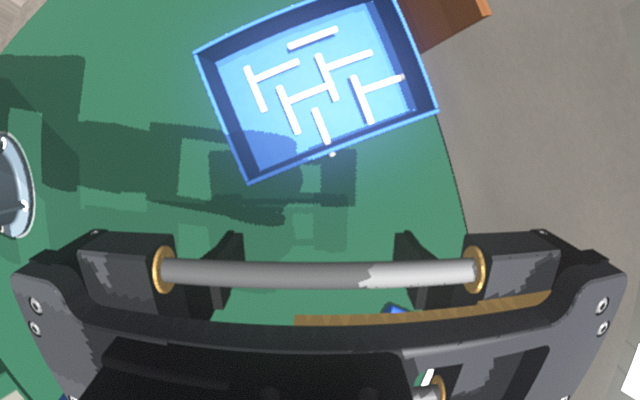

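```bash
python3 - <<'E'
from scipy.spatial.transform import Rotation as R
print(R.from_quat([ 0.58548162,  0.39626705, -0.39754753, -0.58492705]).as_matrix().round(3))
E
```

```text
[[ 0.37  -0.001 -0.929]
 [ 0.929 -0.002  0.37 ]
 [-0.002 -1.     0.   ]]
```

```bash
cat > h.py <<'E'
import numpy as np, cv2
from rig import robot
def ray(n,uv,z):
    p=robot.camera_params(n);T=np.array(p['extrinsics'])
    uv=np.atleast_2d(np.array(uv,float))
    d=np.c_[(uv[:,0]-p['cx'])/p['fx'],(uv[:,1]-p['cy'])/p['fy'],np.ones(len(uv))]@T[:3,:3].T
    o=T[:3,3]; return o+d*((z-o[2])/d[:,2])[:,None]
def proj(n,P):
    p=robot.camera_params(n);T=np.array(p['extrinsics'])
    c=(np.atleast_2d(P)-T[:3,3])@T[:3,:3]
    return np.c_[p['fx']*c[:,0]/c[:,2]+p['cx'],p['fy']*c[:,1]/c[:,2]+p['cy']]
E
python3 - <<'E'
import cv2
im=cv2.imread('pics/top0.png')
cv2.imwrite('pics/topc0.png',cv2.resize(im[135:250,200:360],None,fx=5,fy=5,interpolation=cv2.INTER_CUBIC))
im=cv2.imread('pics/scene0.png')
cv2.imwrite('pics/scec0.png',cv2.resize(im[160:270,280:440],None,fx=5,fy=5,interpolation=cv2.INTER_CUBIC))
E
```

```text
(no output)
```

View pics/topc0.png

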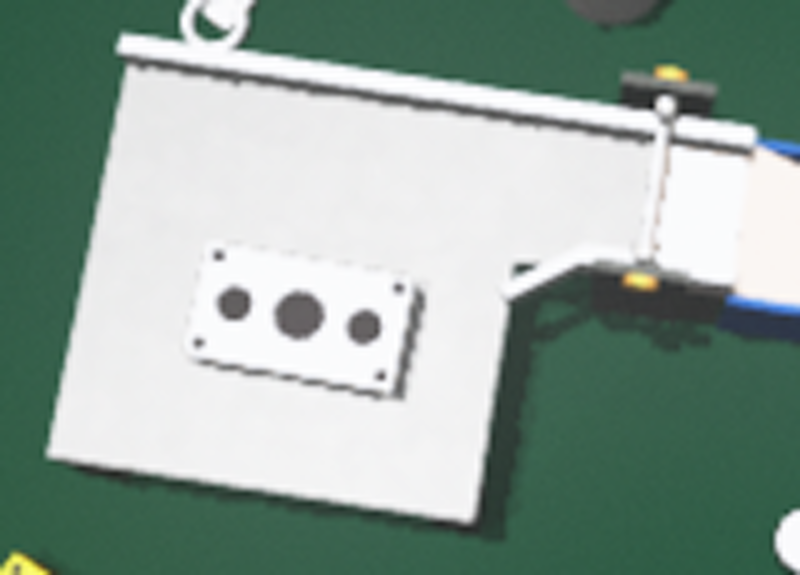

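View pics/scec0.png

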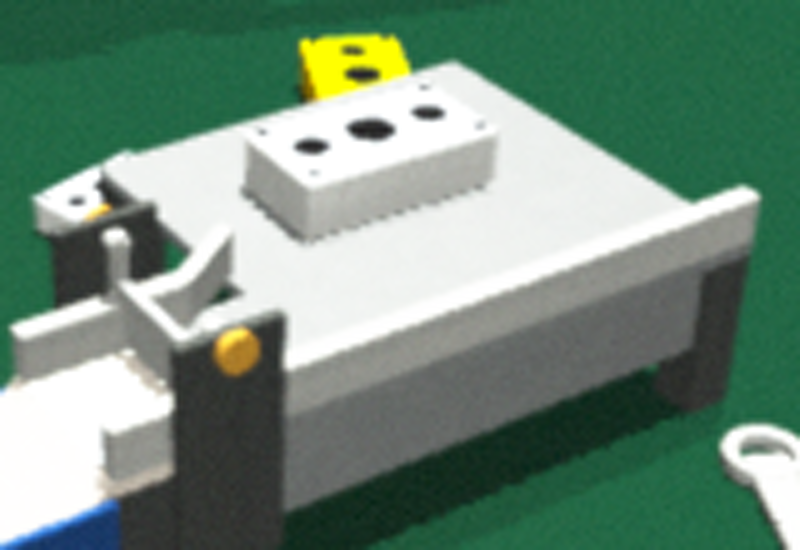

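```bash
cat >> h.py <<'E'
def fit2(S,W):
    S=np.array(S,float);W=np.array(W,float)
    a=(S-S.mean(0));b=(W-W.mean(0))
    th=np.arctan2((a[:,0]*b[:,1]-a[:,1]*b[:,0]).sum(),(a*b).sum())
    c,s=np.cos(th),np.sin(th);R=np.array([[c,-s],[s,c]])
    t=W.mean(0)-R@S.mean(0); return th,R,t,(W-(S@R.T+t))
E
python3 - <<'E'
from h import *
f=lambda x,y:((x+.5)/5-.5+200,(y+.5)/5-.5+135)
pts=[((47,457),(-240,-150),.075),((476,523),(-55,-150),.075),((118,55),(-240,27),.095),((752,148),(40,27),.095)]
W=[ray('top',f(*p),z)[0,:2] for p,_,z in pts];S=[np.array(s)/1000 for _,s,_ in pts]
th,R,t,res=fit2(S,W); print(th,t,(res*1000).round(1))
c=np.array([ray('top',f(*p),.101)[0,:2] for p in [(207,243),(415,280),(398,393),(188,357)]])
print('sides',np.linalg.norm(np.roll(c,-1,0)-c,axis=1))
s=(c-t)@R; print(s.round(4),s.mean(0))
b=np.array([(ray('top',f(*p),.101)[0,:2]-t)@R for p in [(235,303),(299,315),(364,327)]]);print('bores',b.round(4))
for nm,p,z in [('cheeknear',(640,280),.123)]: print(nm,(ray('top',f(*p),z)[0,:2]-t)@R)
np.save('st.npy',np.r_[th,t])
# check against scene view
g=lambda x,y,z:np.r_[R@np.array([x,y])+t,z]
P=[g(-.24,.027,.095),g(-.24,-.15,.075),g(0,0,.117),g(.04,-.027,.095),g(-.057,-.053,.095)]
print(((proj('scene',P)-[280,160])*5).round(0))
E
```

```text
-1.7487729945169743 [ 0.59730323 -0.01999801] [[ 0.8  0.3]
 [ 0.4 -0.9]
 [-0.7 -0.2]
 [-0.5  0.8]]
sides [0.09006248 0.04870091 0.08978266 0.04944448]
[[-0.1846 -0.0515]
 [-0.0946 -0.0541]
 [-0.0937 -0.1028]
 [-0.1834 -0.101 ]] [-0.13906873 -0.07732695]
bores [[-0.1681 -0.0753]
 [-0.1405 -0.0763]
 [-0.1125 -0.0772]]
cheeknear [-0.00052969 -0.04422968]
[[736. 182.]
 [447.  57.]
 [158. 280.]
 [ 17. 332.]
 [220. 221.]]
```

Candidates in the top view: the silver block on the deck (260,198), a small silver block on the bench (272,270), and a yellow block (200,268). I choose (260,198): it is not yellow, it is the larger silver one, and it measures 90 x 49 mm in the close crop. It sits at station (-139, -77), almost aligned with the feed. The station fit residuals are under 1 mm.

```bash
cat >> h.py <<'E'
from scipy.spatial.transform import Rotation as Ro
try: _th,_tx,_ty=np.load('st.npy')
except Exception: _th=_tx=_ty=0
SR=np.array([[np.cos(_th),-np.sin(_th)],[np.sin(_th),np.cos(_th)]]);ST=np.array([_tx,_ty])
def s2w(x,y): return SR@np.array([x,y])+ST
def w2s(p): return (np.array(p)[:2]-ST)@SR
def where():
    o=robot.get_obs();return w2s(o['position']).round(4),o['position'][2].round(4),o['time'],o['ft_force'].round(1),o['grip_width']
def delta(x,y,z,yaw):
    """tool-axis shift (cm) and rotvec to reach station x,y, world z, tool-x yaw (world)"""
    o=robot.get_obs();A=Ro.from_quat(o['tool_rot'])
    B=Ro.from_matrix(np.array([[np.cos(yaw),0,-np.sin(yaw)],[np.sin(yaw),0,np.cos(yaw)],[0,-1,0]]))
    d=A.inv().apply(np.r_[s2w(x,y),z]-o['position'])*100
    return d.round(2),(A.inv()*B).as_rotvec().round(4)
YL=_th+np.pi; YF=_th+np.pi/2
E
python3 - <<'E'
from h import *
print(YL,YF,s2w(-.139,-.135),delta(-.139,-.135,.2,YL),where())
E
```

```text
1.3928196590728188 -0.17797666772207776 [0.48904407 0.14070654] (array([-31.28,   4.72, -40.25]), array([-0.0005, -0.2009, -0.0016])) (array([-0.5259, -0.467 ]), np.float64(0.2468), 0.15, array([-0.1,  0.5, -0.4]), 0.08671825281865722)
```

Emit:
carry_out(moves=[[0.55,-3,0.5,-4,0,-0.05,0],[0.55,-7,1,-9,0,-0.1,0],[0.55,-11,1.5,-14,0,-0.15,0],[0.55,-14,2,-18,0,-0.2,0],[0.55,-17,2.5,-22,0,-0.2,0],[0.55,-20,3,-26,0,-0.2,0],[0.55,-23,3.5,-30,0,-0.2,0],[0.55,-26,4,-34,0,-0.2,0],[0.55,-29,4.5,-38,0,-0.2,0],[0.55,-31.3,4.7,-40.25,0,-0.2,0],[0.55,-31.3,4.7,-40.25,0,-0.2,0],[0.55,-31.3,4.7,-40.25,0,-0.2,0],[0.55,-31.3,4.7,-40.25,0,-0.2,0]])

```text
time: 1.45
position: [0.4884, 0.1417, 0.2004]
tool_rot: [-0.542, -0.453, 0.454, 0.543]
ft_force: [0.2, 0.8, -0.1]
grip_width: 0.0481
```

```bash
python3 - <<'E'
from h import *
print(where(),delta(-.139,-.135,.107,YL))
im=robot.camera('top');cv2.imwrite('pics/top1.png',im[:,:,::-1])
im=robot.camera('wrist');cv2.imwrite('pics/wr1.png',im[:,:,::-1])
E
```

```text
(array([-0.1398, -0.1358]), np.float64(0.2004), 1.45, array([ 0.2,  0.8, -0.1]), 0.04809077237253281) (array([-0.08,  9.34, -0.1 ]), array([-0.0016, -0.0012,  0.0003]))
```

View pics/top1.png

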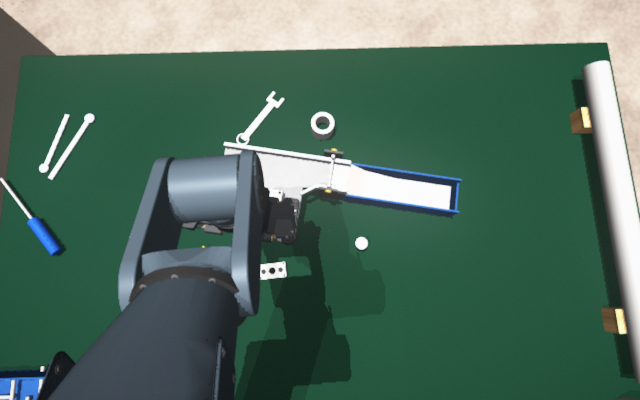

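View pics/wr1.png

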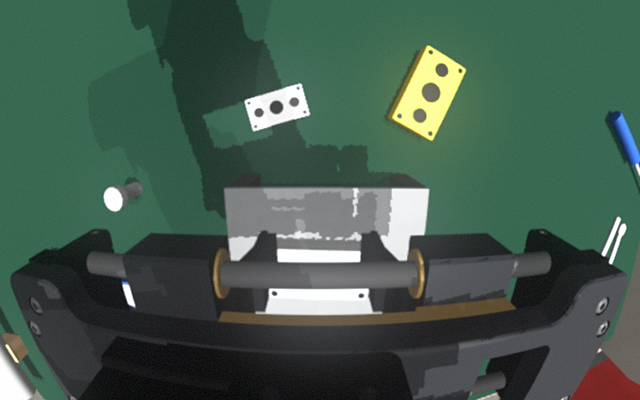

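The wrist view shows the gripper over the deck's near edge (row 190), with the block's bores at rows 293-295 beyond the fingers and nothing underneath. I'll descend and start the lateral push.

Emit:
carry_out(moves=[[0.55,0,3,0,0,0,0],[0.55,0,6,0,0,0,0],[0.55,0,8,0,0,0,0],[0.55,0,9,0,0,0,0],[0.55,0,9.3,0,0,0,0],[0.55,0,9.3,0,0,0,0],[0.55,0,9.3,0,0,0,0]])

```text
time: 2.25
position: [0.4899, 0.1415, 0.1085]
tool_rot: [0.543, 0.454, -0.453, -0.542]
ft_force: [0.1, -0.5, 0.6]
grip_width: 0.0479
```

```bash
python3 - <<'E'
from h import *
print(where(),delta(-.139,-.036,.107,YL))
im=robot.camera('scene');cv2.imwrite('pics/sc2.png',cv2.resize(im[130:290,260:460,::-1],None,fx=4,fy=3.7))
E
```

```text
(array([-0.1399, -0.1343]), np.float64(0.1085), 2.25, array([ 0.1, -0.5,  0.6]), 0.047911267032460805) (array([-0.09,  0.17, -9.83]), array([ 0.002 , -0.0002,  0.0005]))
```

View pics/sc2.png

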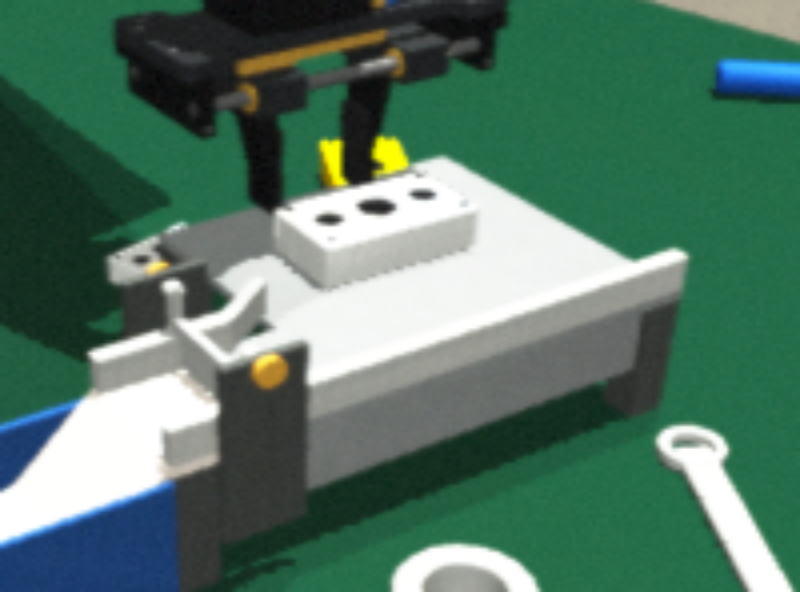

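The fingers are upright behind the block's near face. I'll push it most of the way across.

Emit:
carry_out(moves=[[0.55,0,0,-1,0,0,0],[0.55,0,0,-2,0,0,0],[0.55,0,0,-2.8,0,0,0],[0.55,0,0,-3.6,0,0,0],[0.55,0,0,-4.4,0,0,0],[0.55,0,0,-5.2,0,0,0],[0.55,0,0,-6,0,0,0],[0.55,0,0,-6.8,0,0,0],[0.55,0,0,-7.6,0,0,0],[0.55,0,0,-8.2,0,0,0],[0.55,0,0,-8.7,0,0,0],[0.55,0,0,-9.1,0,0,0],[0.55,0,0,-9.4,0,0,0],[0.55,0,0,-9.4,0,0,0]])

```text
time: 3.7
position: [0.5827, 0.1242, 0.1076]
tool_rot: [0.543, 0.454, -0.453, -0.542]
ft_force: [0.1, -0.6, -0.1]
grip_width: 0.0478
```

```bash
python3 - <<'E'
from h import *
print(where(),delta(-.139,-.0335,.107,YL))
im=robot.camera('scene');cv2.imwrite('pics/sc3.png',cv2.resize(im[130:290,260:460,::-1],None,fx=4,fy=3.7))
E
```

```text
(array([-0.1393, -0.0399]), np.float64(0.1076), 3.7, array([ 0.1, -0.6, -0.1]), 0.04783597311488581) (array([-0.03,  0.06, -0.64]), array([ 0.0015, -0.0009,  0.0002]))
```

View pics/sc3.png

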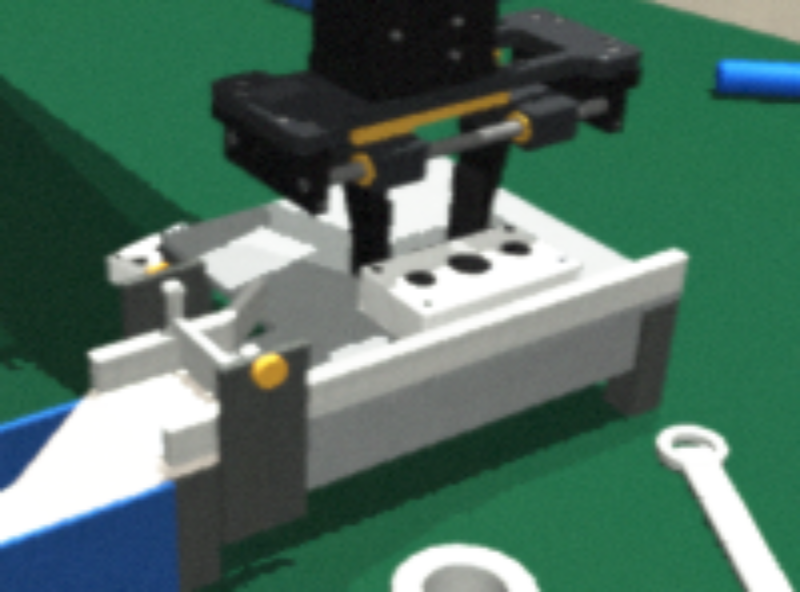

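The block is nearly at the rail. I'll close the remainder slowly and watch the force.

Emit:
carry_out(moves=[[0.55,0,0,-0.2,0,0,0],[0.55,0,0,-0.4,0,0,0],[0.55,0,0,-0.5,0,0,0],[0.55,0,0,-0.6,0,0,0],[0.55,0,0,-0.6,0,0,0]])

```text
time: 4.25
position: [0.5878, 0.1232, 0.1076]
tool_rot: [0.543, 0.453, -0.453, -0.543]
ft_force: [-1.3, 0.2, 1.4]
grip_width: 0.0477
```

```bash
python3 - <<'E'
from h import *
print(where())
im=robot.camera('scene');cv2.imwrite('pics/sc4.png',cv2.resize(im[170:250,320:430,::-1],None,fx=7,fy=7))
E
```

```text
(array([-0.1393, -0.0347]), np.float64(0.1076), 4.25, array([-1.3,  0.2,  1.4]), 0.04766801253328768)
```

View pics/sc4.png

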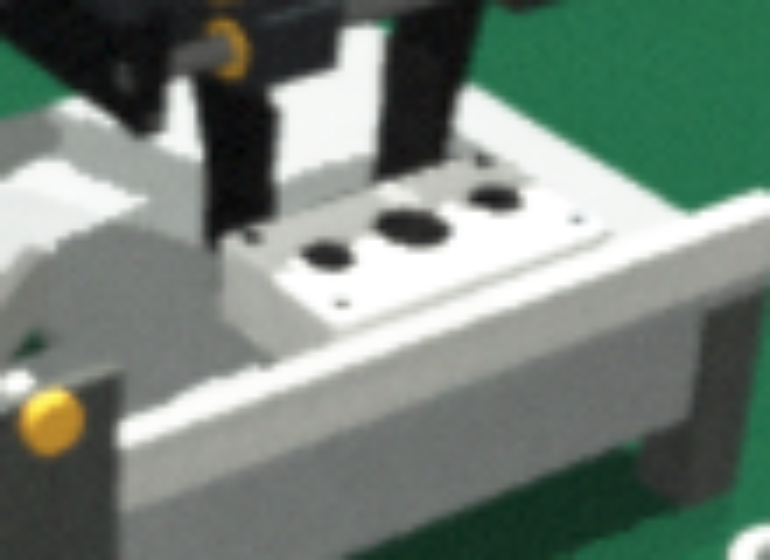

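Emit:
carry_out(moves=[[0.55,0,0,-0.1,0,0,0],[0.55,0,0,-0.2,0,0,0],[0.55,0,0,-0.2,0,0,0]])

```text
time: 4.6
position: [0.5893, 0.123, 0.1075]
tool_rot: [-0.542, -0.453, 0.454, 0.543]
ft_force: [-1.6, 0.1, 1.9]
grip_width: 0.0476
```

```bash
python3 - <<'E'
from h import *
print(where())
E
```

```text
(array([-0.1393, -0.0332]), np.float64(0.1075), 4.6, array([-1.6,  0.1,  1.9]), 0.04761246491327683)
```

Emit:
carry_out(moves=[[0.55,0,0,-0.1,0,0,0],[0.55,0,0,-0.15,0,0,0],[0.55,0,0,-0.15,0,0,0]])

```text
time: 4.9
position: [0.5894, 0.1229, 0.1074]
tool_rot: [-0.542, -0.452, 0.454, 0.544]
ft_force: [-4.6, 1.1, 4.9]
grip_width: 0.0476
```

```bash
python3 - <<'E'
from h import *
print(where())
im=robot.camera('scene');cv2.imwrite('pics/sc5.png',cv2.resize(im[170:250,320:430,::-1],None,fx=7,fy=7))
E
```

```text
(array([-0.1393, -0.0331]), np.float64(0.1074), 4.9, array([-4.6,  1.1,  4.9]), 0.04761191870638347)
```

View pics/sc5.png

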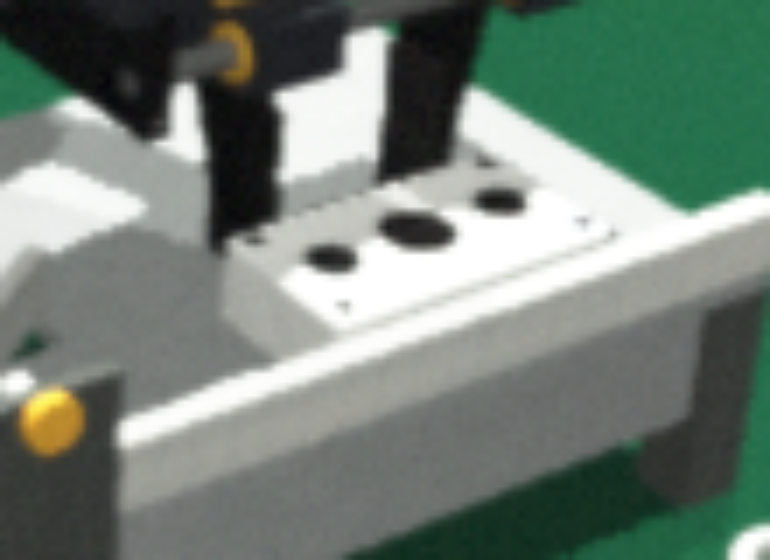

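The force rose to 4.6 N with the position stalled, so the block is seated against the rail. I'll back off, rise, and turn 90° behind the block's rear end.

Emit:
carry_out(moves=[[0.55,0,0,1.5,0,0,0],[0.55,0,0,3,0,0,0],[0.55,0,-3,3,0,0,0],[0.55,0,-6,3,0,0,0],[0.55,0,-9,3,0,0,0],[0.3,0,-9,3,0,0,0]])

```text
time: 5.55
position: [0.5661, 0.1279, 0.2022]
tool_rot: [0.546, 0.457, -0.45, -0.54]
ft_force: [0.9, -0.4, 0.3]
grip_width: 0.0444
```

```bash
python3 - <<'E'
from h import *
print(where(),delta(-.22,.0,.195,YF))
im=robot.camera('top');cv2.imwrite('pics/top6.png',im[:,:,::-1])
E
```

```text
(array([-0.1401, -0.0569]), np.float64(0.2022), 5.55, array([ 0.9, -0.4,  0.3]), 0.04437908085876326) (array([ 8.  ,  0.81, -5.67]), array([0.0083, 1.5701, 0.012 ]))
```

Emit:
carry_out(moves=[[0.1,2,0,-1,0,0.149,0],[0.1,4,0,-2,0,0.298,0],[0.1,6,0,-3,0,0.447,0],[0.1,8,0,-4,0,0.596,0],[0.1,8,0,-5,0,0.745,0],[0.1,8,0,-5.7,0,0.894,0],[0.1,8,0,-5.7,0,1.043,0],[0.1,8,0,-5.7,0,1.192,0],[0.1,8,0,-5.7,0,1.341,0],[0.1,8,0,-5.7,0,1.49,0],[0.1,8,0,-5.7,0,1.57,0],[0.1,8,0,-5.7,0,1.57,0],[0.1,8,0,-5.7,0,1.57,0],[0.1,8,0,-5.7,0,1.57,0]])

```text
time: 7.0
position: [0.6319, 0.1964, 0.1969]
tool_rot: [0.704, -0.063, 0.062, -0.704]
ft_force: [0.0, -0.9, -0.1]
grip_width: 0.0087
```

```bash
python3 - <<'E'
from h import *
print(where(),delta(-.22,.0,.107,YF))
im=robot.camera('wrist');cv2.imwrite('pics/wr7.png',im[:,:,::-1])
im=robot.camera('scene');cv2.imwrite('pics/sc7.png',cv2.resize(im[130:290,260:460,::-1],None,fx=4,fy=3.7))
E
```

```text
(array([-0.2191, -0.0043]), np.float64(0.1969), 7.0, array([ 0. , -0.9, -0.1]), 0.008696451930559335) (array([0.43, 8.99, 0.09]), array([ 0.0003,  0.0011, -0.0005]))
```

View pics/wr7.png

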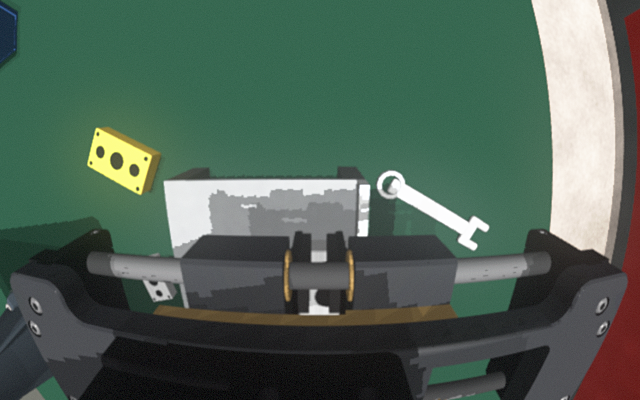

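View pics/sc7.png

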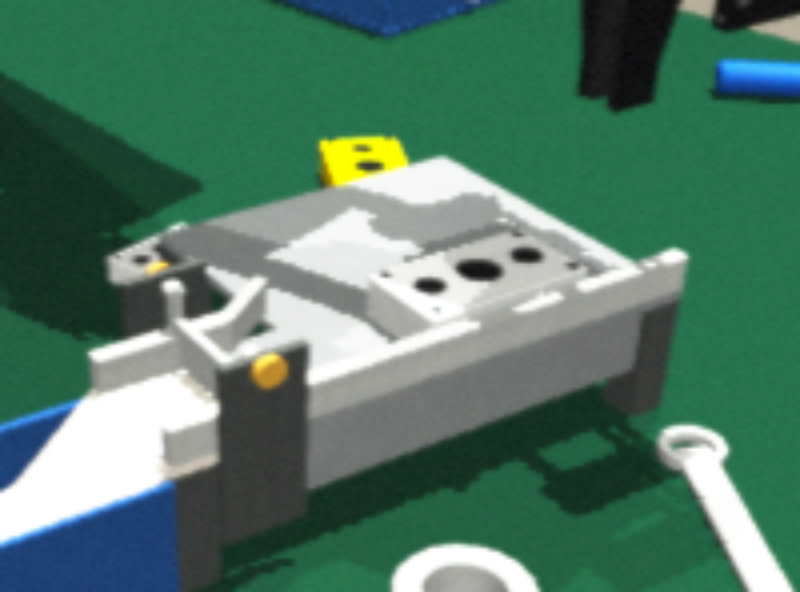

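Emit:
carry_out(moves=[[0.1,0.45,3,0,0,0,0],[0.1,0.45,6,0,0,0,0],[0.1,0.45,8,0,0,0,0],[0.1,0.45,8.8,0,0,0,0],[0.1,0.45,9,0,0,0,0],[0.1,0.45,9,0,0,0,0],[0.1,0.45,9,0,0,0,0]])

```text
time: 7.8
position: [0.6374, 0.1959, 0.109]
tool_rot: [-0.704, 0.062, -0.064, 0.705]
ft_force: [0.1, 0.5, 0.3]
grip_width: 0.0086
```

```bash
python3 - <<'E'
from h import *
f=lambda x,y:((x+.5)/4-.5+260,(y+.5)/3.7-.5+130)
for p in [(431,286),(479,270),(527,256)]: print(w2s(ray('scene',f(*p),.101)[0]))
print(where(),delta(-.16,.001,.107,YF))
im=robot.camera('scene');cv2.imwrite('pics/sc8.png',cv2.resize(im[130:290,260:460,::-1],None,fx=4,fy=3.7))
E
```

```text
[-0.11283767  0.00506239]
[-0.14079967  0.00452988]
[-0.16851209  0.00552167]
(array([-0.2196,  0.0012]), np.float64(0.109), 7.8, array([0.1, 0.5, 0.3]), 0.008586916391636841) (array([-0.03,  0.19, -5.96]), array([-0.0009,  0.0001,  0.0027]))
```

View pics/sc8.png

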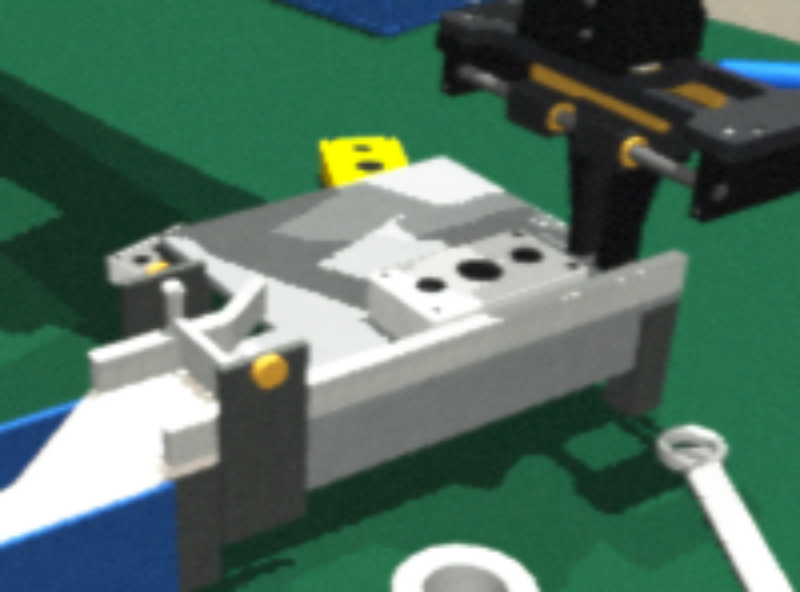

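The block is parallel to the rail and the fingers are behind its rear end. I'll push it along the rail to just before the flap.

Emit:
carry_out(moves=[[0.1,0,0.1,-1,0,0,0],[0.1,0,0.1,-2,0,0,0],[0.1,0,0.1,-2.7,0,0,0],[0.1,0,0.1,-3.4,0,0,0],[0.1,0,0.1,-4.1,0,0,0],[0.1,0,0.1,-4.8,0,0,0],[0.1,0,0.1,-5.5,0,0,0],[0.1,0,0.1,-6.2,0,0,0],[0.1,0,0.1,-6.9,0,0,0],[0.1,0,0.1,-7.6,0,0,0],[0.1,0,0.1,-8.3,0,0,0],[0.1,0,0.1,-9,0,0,0],[0.1,0,0.1,-9.7,0,0,0],[0.1,0,0.1,-10.3,0,0,0],[0.1,0,0.1,-10.7,0,0,0],[0.1,0,0.1,-10.7,0,0,0]])

```text
time: 9.45
position: [0.6171, 0.0894, 0.1064]
tool_rot: [0.705, -0.063, 0.063, -0.704]
ft_force: [0.2, -0.5, 0.0]
grip_width: 0.0088
```

```bash
python3 - <<'E'
from h import *
print(where(),delta(0,.001,.107,YF))
im=robot.camera('scene');cv2.imwrite('pics/sc9.png',cv2.resize(im[130:290,240:440,::-1],None,fx=4,fy=3.7))
E
```

```text
(array([-0.1112,  0.0002]), np.float64(0.1064), 9.45, array([ 0.2, -0.5,  0. ]), 0.008834641293238707) (array([  0.09,  -0.05, -11.12]), array([ 0.0011, -0.0002, -0.0006]))
```

View pics/sc9.png

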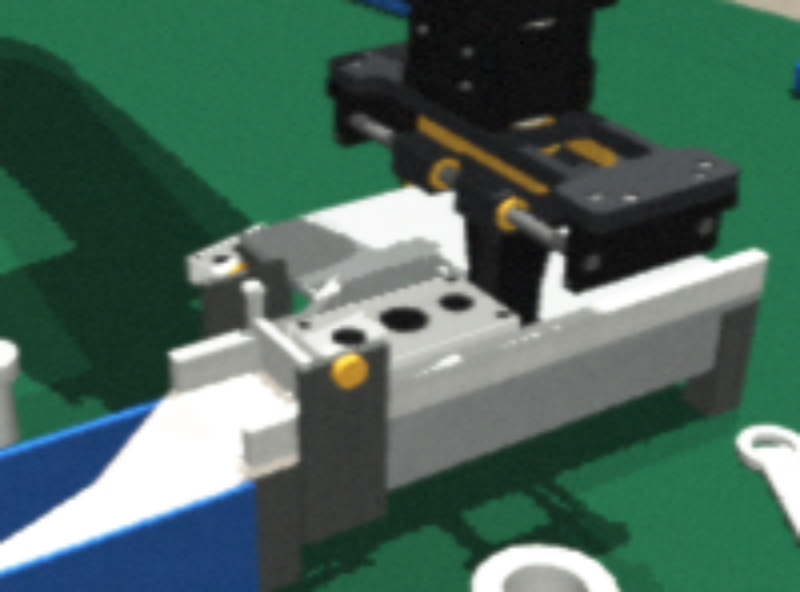

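It's in the lane with no jam and almost no force. I'll push through the flap in two stages.

Emit:
carry_out(moves=[[0.1,0,0,-0.7,0,0,0],[0.1,0,0,-1.4,0,0,0],[0.1,0,0,-2.1,0,0,0],[0.1,0,0,-2.8,0,0,0],[0.1,0,0,-3.5,0,0,0],[0.1,0,0,-4.2,0,0,0],[0.1,0,0,-4.9,0,0,0],[0.1,0,0,-5.6,0,0,0],[0.1,0,0,-5.9,0,0,0],[0.1,0,0,-5.9,0,0,0]])

```text
time: 10.5
position: [0.6071, 0.0316, 0.1067]
tool_rot: [0.704, -0.063, 0.063, -0.704]
ft_force: [0.3, 0.2, -0.6]
grip_width: 0.0087
```

```bash
python3 - <<'E'
from h import *
print(where(),delta(0,.001,.107,YF))
im=robot.camera('scene');cv2.imwrite('pics/sc10.png',cv2.resize(im[130:290,240:440,::-1],None,fx=4,fy=3.7))
E
```

```text
(array([-0.0525,  0.0005]), np.float64(0.1067), 10.5, array([ 0.3,  0.2, -0.6]), 0.00867983477968595) (array([ 0.05, -0.03, -5.25]), array([ 0.0004, -0.0005,  0.0004]))
```

View pics/sc10.png

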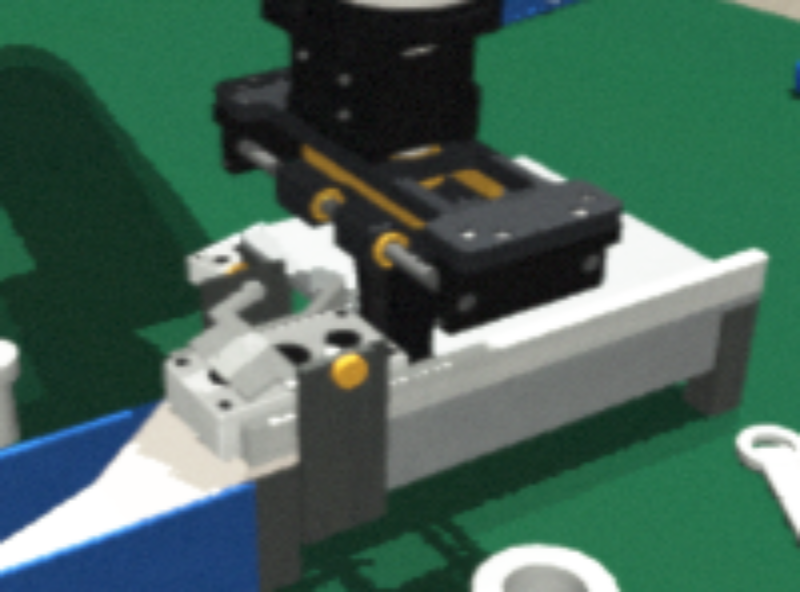

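The flap is lying on the block and the block is passing under it. I'll continue slowly to the tipping point.

Emit:
carry_out(moves=[[0.1,0,0,-0.6,0,0,0],[0.1,0,0,-1.2,0,0,0],[0.1,0,0,-1.8,0,0,0],[0.1,0,0,-2.4,0,0,0],[0.1,0,0,-3,0,0,0],[0.1,0,0,-3.6,0,0,0],[0.1,0,0,-4.2,0,0,0],[0.1,0,0,-4.6,0,0,0],[0.1,0,0,-4.6,0,0,0]])

```text
time: 11.45
position: [0.5987, -0.0138, 0.1065]
tool_rot: [0.704, -0.063, 0.063, -0.704]
ft_force: [0.3, -1.1, 0.4]
grip_width: 0.0088
```

```bash
python3 - <<'E'
from h import *
print(where())
im=robot.camera('scene');cv2.imwrite('pics/sc11.png',cv2.resize(im[150:350,120:420,::-1],None,fx=2.6,fy=2.6))
E
```

```text
(array([-0.0064,  0.0003]), np.float64(0.1065), 11.45, array([ 0.3, -1.1,  0.4]), 0.008838204214320598)
```

View pics/sc11.png

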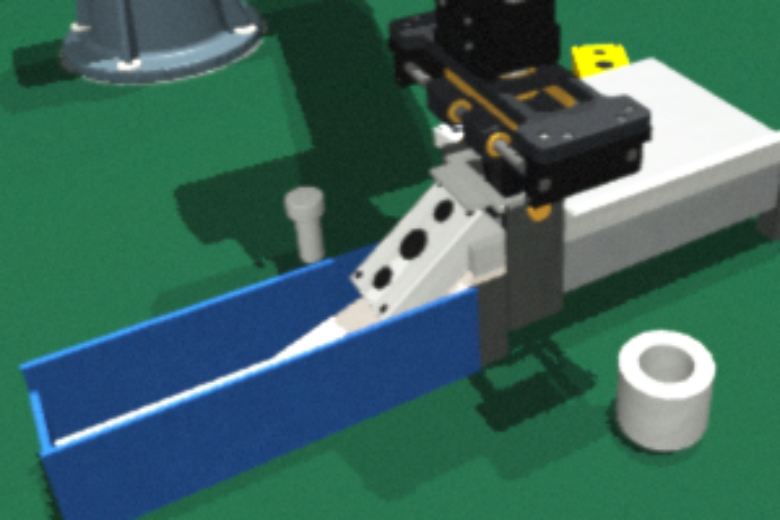

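The block has tipped onto the ramp. I'll hold briefly to see whether it's sliding.

Emit:
carry_out(moves=[[0.1,0,0,0,0,0,0],[0.1,0,0,0,0,0,0],[0.1,0,0,0,0,0,0],[0.1,0,0,0,0,0,0]])

```text
time: 11.9
position: [0.5988, -0.0127, 0.1065]
tool_rot: [-0.704, 0.063, -0.063, 0.704]
ft_force: [-0.1, 0.0, 0.4]
grip_width: 0.0084
```

```bash
python3 - <<'E'
from h import *
print(where())
im=robot.camera('scene');cv2.imwrite('pics/sc12.png',cv2.resize(im[150:350,120:420,::-1],None,fx=2.6,fy=2.6))
E
```

```text
(array([-0.0074,  0.0002]), np.float64(0.1065), 11.9, array([-0.1,  0. ,  0.4]), 0.008442219702107104)
```

View pics/sc12.png

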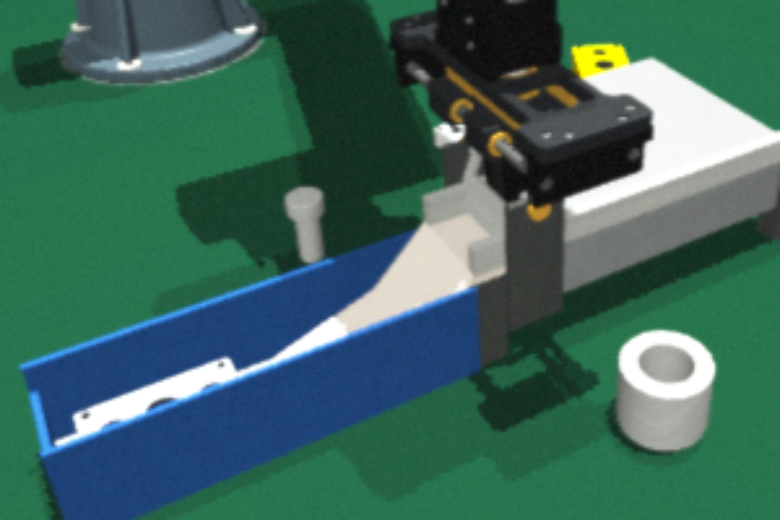

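The block is in the tray. I'll draw the fingers straight back, then lift.

Emit:
carry_out(moves=[[0.1,0,0,1,0,0,0],[0.1,0,0,2.5,0,0,0],[0.1,0,0,4.5,0,0,0],[0.1,0,0,7,0,0,0],[0.1,0,-1,9,0,0,0],[0.1,0,-4,11,0,0,0],[0.1,0,-8,13,0,0,0],[0.1,0,-12,15,0,0,0],[0.1,0,-14,16,0,0,0],[0.1,0,-14,16,0,0,0],[0.1,0,-14,16,0,0,0],[0.1,0,-14,16,0,0,0],[0.1,0,-14,16,0,0,0]])

```text
time: 13.25
position: [0.626, 0.144, 0.2444]
tool_rot: [0.705, -0.065, 0.062, -0.704]
ft_force: [-0.2, -0.4, 0.1]
grip_width: 0.009
```

```bash
python3 - <<'E'
from h import *
print(where())
im=robot.camera('scene');cv2.imwrite('pics/sc13.png',cv2.resize(im[150:350,120:420,::-1],None,fx=2.6,fy=2.6))
cv2.imwrite('pics/sc13b.png',cv2.resize(im[190:290,270:370,::-1],None,fx=6,fy=6,interpolation=2))
im=robot.camera('top');cv2.imwrite('pics/top13.png',cv2.resize(im[80:260,220:480,::-1],None,fx=3,fy=3))
E
```

```text
(array([-0.1665, -0.0007]), np.float64(0.2444), 13.25, array([-0.2, -0.4,  0.1]), 0.008989006424356419)
```

View pics/sc13.png

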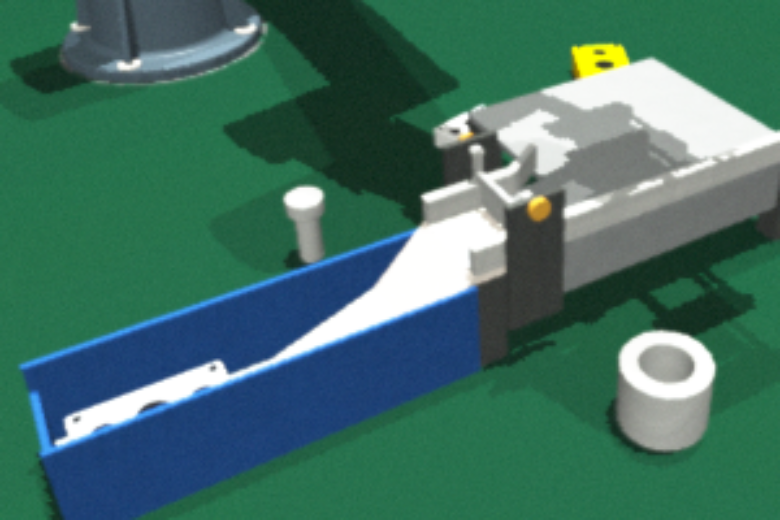

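View pics/sc13b.png

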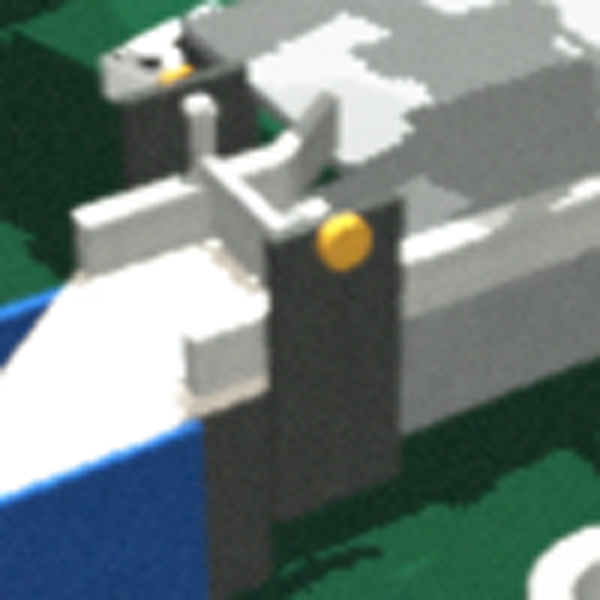

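View pics/top13.png

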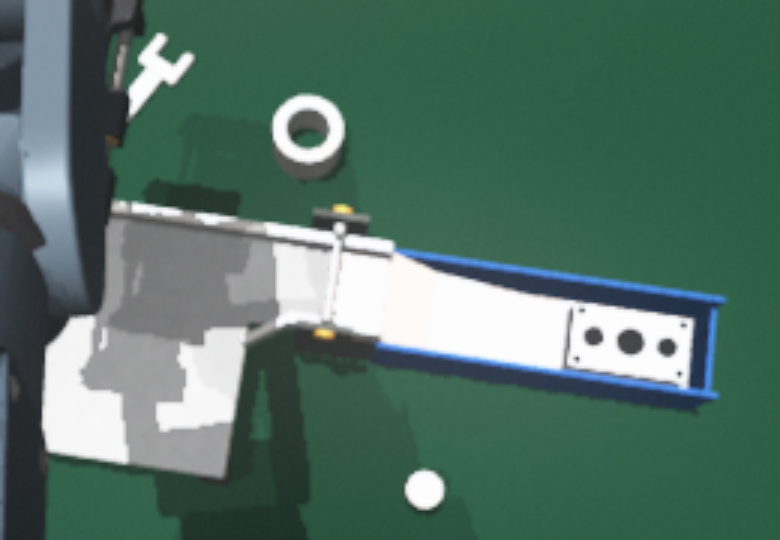

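Flap hanging as it started, and the block flat in the tray. I'll check its position and settling, then hand in.

Emit:
carry_out(moves=[[0.1,0,0,0,0,0,0],[0.1,0,0,0,0,0,0],[0.1,0,0,0,0,0,0],[0.1,0,0,0,0,0,0],[0.1,0,0,0,0,0,0],[0.1,0,0,0,0,0,0],[0.1,0,0,0,0,0,0],[0.1,0,0,0,0,0,0]])

```text
time: 14.15
position: [0.6272, 0.1446, 0.2466]
tool_rot: [-0.704, 0.063, -0.063, 0.704]
ft_force: [-0.0, 0.5, 0.1]
grip_width: 0.0085
```

```bash
python3 - <<'E'
from h import *
print('block',w2s(ray('top',(630.5/3-.5+220,341.5/3-.5+80),.034)[0]))
im=robot.camera('scene'); im2=robot.camera('scene')
a=cv2.imread('pics/scene0.png')[:,:,::-1]
s=(slice(195,245),slice(288,336))
print('flap region diff vs start (shadows incl.)',np.abs(im[s].astype(int)-a[s]).mean(),' vs next',np.abs(im[s].astype(int)-im2[s]).mean())
cv2.imwrite('pics/fin.png',np.hstack([cv2.resize(np.ascontiguousarray(x[s][:,:,::-1]),None,fx=8,fy=8,interpolation=2) for x in (a,im)]))
print(where())
E
```

```text
block [0.23163606 0.00270443]
flap region diff vs start (shadows incl.) 15.623611111111112  vs next 1.7231944444444445
(array([-0.1673,  0.0003]), np.float64(0.2466), 14.25, array([ 0. , -0.4,  1. ]), 0.00850166137305595)
```

View pics/fin.png

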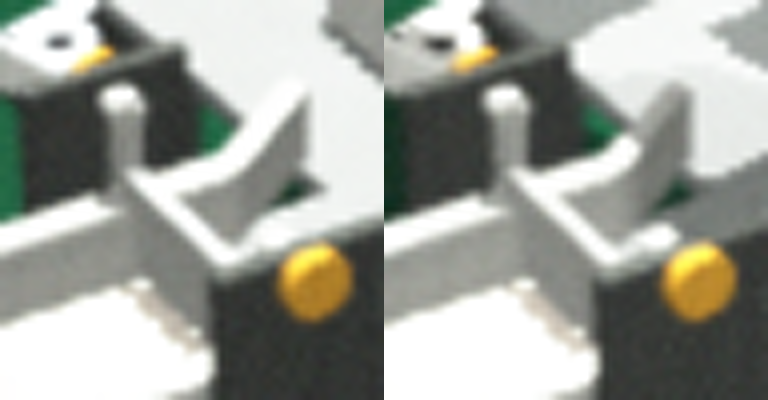

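The flap looks the same as at the start (left: start, right: now), and it is still. I'm handing in.

```bash
python3 - <<'E'
from rig import robot
print(robot.hand_in())
E
```

```text
the job is handed in; nothing more can be done
None
```

The valve block is in the catch tray and the flap is shut behind it. I handed the job in at about 14.3 s of the 51 s allowed; no verdict is reported.

- **What I did:** I pushed the block sideways with two spread fingers until it seated against the rail. Then I turned the gripper 90° and pushed it along the lane and under the flap until it tipped down the chute. The fingers came straight back out before lifting.
- **Last checks:** The block lies flat at about station (232, 3) mm. The flap looks the same as in the first picture and was still between two frames. The fingers are clear, with only sensor noise on the wrist force. The bush and pin looked untouched, and so did the part of the wrench not hidden by the arm; I did not measure any of the three.
- **What disagreed:** With the block against the rail, the scene camera put it at y = 5 mm, where the rail geometry gives 2 mm. That is slightly more than the 2 mm calibration figure, and it made no difference to the push.

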